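# Peel a stuck liner tray off the forceps trays and present it

### The arm

A 6-joint arm with a two-finger parallel gripper is mounted at the origin on the work surface. World frame = base frame: x ahead of the robot, y to its left, z up, the work surface at z = 0. Lengths are in m, angles in rad, forces in N, time in s.
With the tool pointing down it reaches from about 0.3 to 0.775 m from the base axis. Payload 14.6 kg.
Tool frame: the origin (TCP) lies at the very end of the fingers, on their centre line; the grasp point (between the pads) lies 19 mm behind it; z points along the fingers, y is the line along which they close (so a half turn about z gives the same grasp; the last joint's range is limited). The gripper opens to 85 mm and grips with 20 to 120 N. Pads are 22 mm wide; open, the fingers measure 114 mm over their backs; the gripper's body (76 mm by 85 mm) begins 54 mm behind the grasp point. The pads swing forward as they close: fully open they stand 13 mm farther back than shut.
Start: joints at [-1.328, 0.3, 1.521, -0, 1.321, -0.067], TCP at [0.168, -0.524, 0.231] pointing down, gripper open.
Joint ranges: [-3.03, 3.03], [-0.79, 2.21], [0.23, 2.52], [-1.04, 4.18], [0, 3.07], [-2.55, 2.55]. Speed limits (rad/s): [2.22, 2.22, 2.57, 3.14, 3.14, 3.14].

### API

Orientations are given as [roll, pitch, yaw] about the fixed x, y, z axes, in that order (R = Rz(yaw) Ry(pitch) Rx(roll)).
In Python, from plant import ctrl gives the robot as it stands. Calls block until the motion is done:
- ctrl.move_ptp(position, orientation): joint-space move of the TCP to a pose.
- ctrl.move_straight(position, rate=0.15, rot=None, stop_force=None): straight line of the TCP; rot=None keeps the orientation; rate is the mean speed in m/s. With stop_force (N) it stops when the force on the tool has changed by that much, and returns True; else False.
- ctrl.movej(angles): joint-space move.
- ctrl.gripper_to(opening, grip_force=None): opening from 0.0 (shut) to 1.0 (fully open); grip_force is the grip in N (None keeps the last); returns when the fingers have stopped.
- ctrl.wait(seconds).
- ctrl.solve_ik(position, orientation): joint angles nearest the present ones, or None.
- ctrl.read_camera(name): name is "scene" or "top" or "wrist"; returns the picture (420x560x3 uint8, red, green, blue); there is no depth.
- ctrl.calibration(name): a dict with "fx", "fy", "cx", "cy" (pixels), "rvec" (rotation vector, rad) and "tvec" (3), from world to camera coordinates, as OpenCV has them; the wrist camera has in their place "tool_from_camera" (4x4, takes a point from camera to tool coordinates, whose origin is the TCP and whose axes are the flange's). Camera axes: x right, y down, z forward; pixel columns grow to the right and rows downward; lengths in m; the calibration is good to about 2 mm. A picture is of the moment at which its call begins: read the wrist's pose just before it. calibration takes no time and is no camera call.
A pose or a line that the arm cannot do raises ctrl.PlanningError and nothing moves.
- ctrl.close_job(): hands the job in; it is judged then, once.
Trained networks look in the newest picture that a camera, given by its name, has taken for a name from the list of things; names that differ only in an ending like _2 or _b are one class to them, and where a whole thing is asked for, a point or a joint stands for the part that bears it (a point fixed in the world has none). Each returns a list of dicts, best first, with "score" (0 to 1); they miss things now and then, are a little off and sometimes report something else, mostly with a low value. They report only what shows in the picture. A call takes as long as a camera call. They do not tell look-alikes from the thing itself.
- ctrl.boxes_of(camera, target): "xyz" ([x, y, z] in m, in the coordinates of the camera as it stood for that picture, good to about 4 mm: the middle of the surface that is visible of it).
Readings, each from a call of its own:
- ctrl.get_time_s(): time.
- ctrl.get_joints(): joint angles.
- ctrl.get_qvel(): joint speeds.
- ctrl.get_joint_torque(): joint torques, N m.
- ctrl.get_tool_pos(): TCP position.
- ctrl.get_ee_rot(): TCP orientation.
- ctrl.get_contact_force(): force on the tool from outside, world axes, zero at the start.
- ctrl.get_torque(): the same for the moment, N m.
- ctrl.get_finger_gap(): opening from 0.0 (shut) to 1.0 (fully open).
- ctrl.get_finger_force(): force on a finger pad.
Only numpy, scipy, OpenCV 4.12 (cv2) and the standard library are available. Lean on these libraries where they do the work, as an engineer would, in place of code of your own. Each camera call takes 0.05 s, during which the arm holds its last target. There are 200 camera calls.

### The job

The yellow plastic liner is stuck in the top of the nested steel forceps trays: grip it by its orange corner lug and peel it off, raising the lug's corner first while the diagonally opposite corner still rests on the steel trays, so that the steel trays stay put on the bench. Then present the liner for loading: hold it centred over the green mat, level, open side up and still, about 10 cm above the mat, and finish while still holding it there, not put down and not let go. Leave the amber vials and the grey tube opener as they stand.

Things in the scene. Friction and masses are not known exactly. Their poses are not given: they have to be found in the camera images.
- liner: yellow plastic liner tray, 60 to 105 g, open on top, 28 mm high; rim 170 (its x) x 120 (its y) mm, 9 mm wide, at heights 20 to 28 mm; sloping walls, floor 119 x 69 mm. Origin: middle of its underside, z up. An orange lug stands at its (+x, +y) corner, just outside the rim. At the start it is nested in the steel trays, rim on rim, same yaw, its origin 16 mm above theirs, stuck by rubber pads
- liner_lug (a point): grip point in the liner's orange lug, at (96.4, 68.0, 42) mm in the liner's frame (axes as the liner's). The lug is an upright plate, 12 mm thick, 26 mm long along the liner's diagonal (35.2 degrees from the liner's x towards its y); its top is 14 mm above this point, its foot 22 mm below. Pinch it across the 12 mm from above
- liner_near_corner (a point): the liner's rim corner beside the lug, under side of the rim, at (85, 60, 20) mm in the liner's frame
- liner_far_corner (a point): the liner's rim corner at the other end of the diagonal from the lug, under side of the rim, at (-85, -60, 20) mm in the liner's frame; the liner pivots here as it is peeled.
- trays: two nested stainless steel forceps trays, one piece of 0.8 to 1.0 kg lying loose on the bench, rim 170 (x) x 120 (y) mm, rim top 36 mm above the bench. Near its corners four small sprung rubber pads (top 46 mm above the bench, at x = +-65, y = +-62 mm) press on the liner's rim and make it stick: each drags with 1 to 1.5 N over the first 8 to 10 mm of lift. Origin: middle of the underside; z up.
- mat: thin green mat fixed on the bench, 180 (x) x 130 (y) x 2 mm; origin: middle of its underside, on the bench
- vial_a: capped amber glass vial, 22 mm across, 58 mm tall, standing in an outer hole of the blue tube rack (rack 50 x 120 x 35 mm, vial top 65 mm above the bench); origin: middle of its foot
- vial_b: the same kind of vial, in the other outer hole of the rack
- vial_c: the same kind of vial, standing free on the bench; origin: middle of its foot
- opener: grey plastic tube opener lying on the bench, about 110 mm long along its x, 16 mm high, with a 42 mm ring head; origin: on the bench near its middle
Mind the look-alikes: they are no part of the job. Several things look just like the mat: the one meant starts nearest to the robot's base.

How it is judged:
By the outcome, as a careful person would: the job done as asked, in the order asked, and still so for the second after the job is handed in, while the arm keeps its last pose, push and grip.
It also fails if it takes over 45 s, if anything falls off the work surface, if the arm or the gripper's body presses on something with over 40 N, if the wrist force passes 120 N, or if a joint passes its speed limit or range.

## Working session

There is one attempt and no reset: what is moved stays moved. The work goes in short steps, each a Python script; the robot and the scene stay as the last script left them, time stands still between calls to the robot, and variables do not carry over. Pictures are saved under pics/ and viewed, at most 10 in all, crops included, and the job is handed in when it is done.

```bash
ls; mkdir -p pics
cat > h.py <<'E'
import numpy as np, cv2
from plant import ctrl
from scipy.spatial.transform import Rotation as R
def cam(name):
    c=ctrl.calibration(name)
    if 'rvec' in c:
        Rm=cv2.Rodrigues(np.array(c['rvec'],float))[0]; t=np.array(c['tvec']).ravel()
        return c,Rm.T,-Rm.T@t      # world_from_cam
    T=np.array(c['tool_from_camera']); p=np.array(ctrl.get_tool_pos()); Rt=R.from_euler('xyz',ctrl.get_ee_rot()).as_matrix()
    return c,Rt@T[:3,:3],p+Rt@T[:3,3]
def shot(name,fn=None):
    k=cam(name); im=ctrl.read_camera(name)
    if fn: cv2.imwrite('pics/'+fn,im[:,:,::-1])
    return im,k
def onplane(k,uv,z):
    c,Rw,o=k; d=Rw@np.array([(uv[0]-c['cx'])/c['fx'],(uv[1]-c['cy'])/c['fy'],1.]); return o+d*(z-o[2])/d[2]
def pix(k,p):
    c,Rw,o=k; q=Rw.T@(np.array(p)-o); return q[0]/q[2]*c['fx']+c['cx'],q[1]/q[2]*c['fy']+c['cy']
def find(name,k,t):
    return [(round(d['score'],2),np.round(k[1]@np.array(d['xyz'])+k[2],4),np.round(pix(k,k[1]@np.array(d['xyz'])+k[2]))) for d in ctrl.boxes_of(name,t)]
E
python3 - <<'E'
from h import *
for n in ['scene','top']:
    im,k=shot(n,n+'.png')
    for t in ['liner','liner_lug','trays','mat','vial_a','opener']:
        print(n,t,find(n,k,t))
print(ctrl.get_ee_rot(),ctrl.get_time_s())
E
```

```text
pics
scene liner [(0.82, array([ 0.5007, -0.2367,  0.0293]), array([116., 252.]))]
scene liner_lug [(0.7, array([ 0.5039, -0.2311,  0.0267]), array([119., 253.])), (0.52, array([0.4656, 0.0085, 0.0338]), array([208., 218.]))]
scene trays [(0.96, array([ 0.5758, -0.2403,  0.0314]), array([119., 273.]))]
scene mat [(0.83, array([0.3442, 0.6003, 0.0035]), array([379., 155.])), (0.75, array([0.7711, 0.1924, 0.0016]), array([316., 289.])), (0.71, array([0.5562, 0.4248, 0.0034]), array([361., 209.])), (0.65, array([0.5091, 0.1914, 0.0035]), array([277., 220.]))]
scene vial_a [(0.61, array([0.4657, 0.0089, 0.0364]), array([208., 217.])), (0.48, array([ 0.7312, -0.0498,  0.0553]), array([211., 291.]))]
scene opener [(0.73, array([ 6.056e-01, -1.000e-04,  1.760e-02]), array([219., 259.]))]
top liner [(0.57, array([ 0.5131, -0.2372,  0.0295]), array([411., 209.]))]
top liner_lug [(0.95, array([ 0.5157, -0.2337,  0.0292]), array([410., 209.]))]
top trays [(0.76, array([ 0.4775, -0.1952,  0.0265]), array([399., 224.]))]
top mat [(0.87, array([0.5505, 0.423 , 0.0006]), array([182., 227.])), (0.85, array([0.4974, 0.1919, 0.0031]), array([264., 235.])), (0.84, array([0.758 , 0.1952, 0.0027]), array([252., 151.])), (0.81, array([ 0.3352,  0.6028, -0.    ]), array([125., 311.])), (0.39, array([ 0.5145, -0.2397,  0.0278]), array([412., 209.]))]
top vial_a [(0.71, array([0.4974, 0.1925, 0.0028]), array([263., 235.])), (0.47, array([ 0.7178, -0.0521,  0.0573]), array([338., 147.])), (0.39, array([0.4531, 0.0145, 0.0563]), array([329., 240.]))]
top opener [(0.7, array([0.604 , 0.0035, 0.0124]), array([323., 191.]))]
[3.14154631e+00 2.78827565e-05 3.09784899e-01] 0.7
```

View pics/top.png

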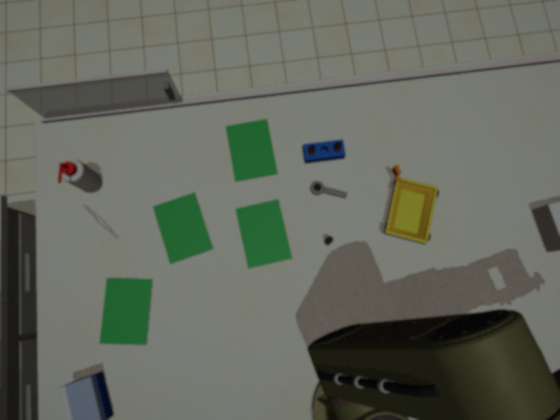

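View pics/scene.png

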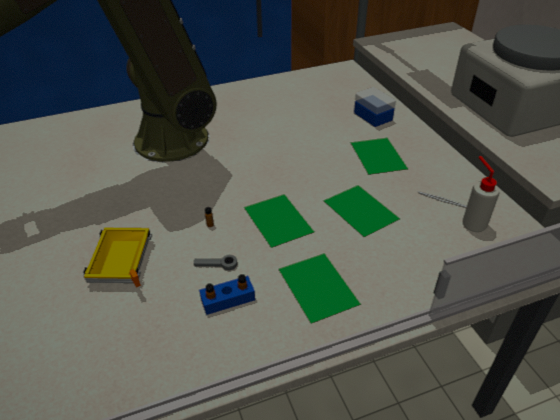

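The top view shows four green mats, at px (264,235), (182,227), (252,151) and (125,311). Their ranges from the base are about 0.53, 0.70, 0.78 and 0.69 m, so the one at (264,235) is meant. The liner is at (411,209) with its lug at (396,172). I'll confirm with a crop and move above the liner for a close look.

```bash
cat >> h.py <<'E'
def rect(im,k,lo,hi,z,near):
    m=cv2.inRange(cv2.cvtColor(im,cv2.COLOR_RGB2HSV),lo,hi)
    cs=[c for c in cv2.findContours(m,cv2.RETR_EXTERNAL,cv2.CHAIN_APPROX_NONE)[0] if len(c)>15]
    out=[]
    for c in cs:
        P=np.array([onplane(k,p[0],z)[:2] for p in c],np.float32)
        (cx,cy),wh,a=cv2.minAreaRect(P); out.append((np.hypot(cx-near[0],cy-near[1]),(cx,cy),wh,a))
    return sorted(out)[:2]
GREEN=((45,100,50),(75,255,255)); YEL=((22,120,60),(35,255,255)); ORA=((3,150,90),(16,255,255))
E
python3 - <<'E'
from h import *
im,k=shot('top')
cv2.imwrite('pics/crop.png',cv2.resize(im[110:360,90:450],None,fx=2,fy=2)[:,:,::-1])
print('mat',rect(im,k,*GREEN,0.002,(.5,.19)))
print('matscene',rect(*shot('scene'),*GREEN,0.002,(.5,.19)))
print('liner',rect(im,k,*YEL,0.044,(.51,-.237)))
print('lug',rect(im,k,*ORA,0.07,(.59,-.18)))
T=ctrl.calibration('wrist'); print(np.round(T['tool_from_camera'],3),T['fx'])
ctrl.move_ptp([0.53,-0.215,0.28],[np.pi,0,0.3])
im,k=shot('wrist','w1.png')
print('liner',rect(im,k,*YEL,0.044,(.51,-.237)))
print('lug',rect(im,k,*ORA,0.072,(.59,-.18)))
for t in ['liner','liner_lug','trays']: print(t,find('wrist',k,t))
print(ctrl.get_time_s())
E
```

```text
mat [(np.float64(0.005198962606784704), (0.5045738220214844, 0.1924717128276825), (0.17538127303123474, 0.1253000944852829), 5.593291282653809), (np.float64(0.2390083928937442), (0.5515221953392029, 0.42338910698890686), (0.1752147078514099, 0.12558352947235107), 12.24747371673584)]
matscene [(np.float64(0.006782134370809967), (0.5057473182678223, 0.19360078871250153), (0.17865823209285736, 0.12816482782363892), 5.654439926147461), (np.float64(0.2400590197603471), (0.5528240203857422, 0.42417505383491516), (0.17789742350578308, 0.12794074416160583), 12.183419227600098)]
liner [(np.float64(0.004417854587906594), (0.5103088617324829, -0.23259295523166656), (0.12207850813865662, 0.1673988401889801), 67.70357513427734)]
lug []
[[ 0.    -0.965 -0.263  0.065]
 [ 1.     0.    -0.001 -0.   ]
 [ 0.001 -0.263  0.965 -0.143]
 [ 0.     0.     0.     1.   ]] 320.04601527640904
liner [(np.float64(0.004757126358461863), (0.5108386874198914, -0.23231738805770874), (0.12032802402973175, 0.16887402534484863), 67.87956237792969)]
lug [(np.float64(0.0383242066361659), (0.6172500848770142, -0.2069476842880249), (0.04157509654760361, 0.011939436197280884), 10.721353530883789)]
liner [(0.55, array([ 0.5163, -0.2328,  0.0305]), array([289., 191.]))]
liner_lug [(0.62, array([ 0.5133, -0.2292,  0.0311]), array([285., 192.]))]
trays [(0.65, array([ 0.5379, -0.2003,  0.0438]), array([268., 168.]))]
2.7417
```

View pics/crop.png

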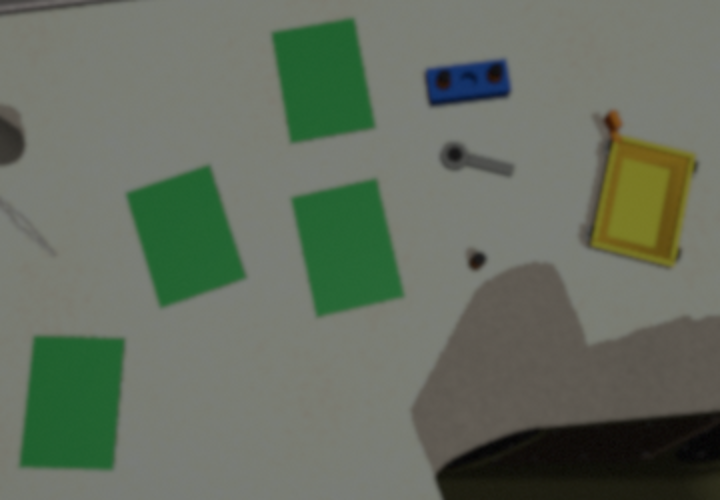

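View pics/w1.png

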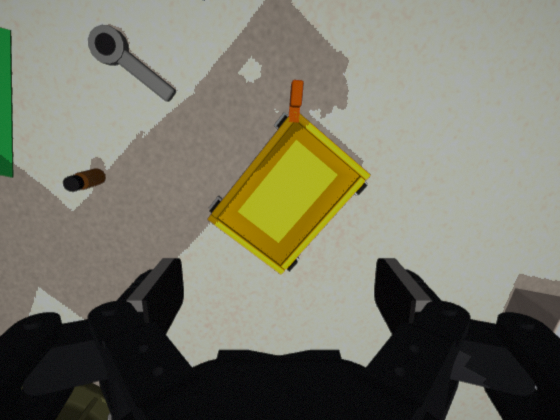

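The crop confirms the nearest mat, at crop px (348,248). In the wrist view the lug is at px (296,95), on the liner's +x,+y corner. Liner yaw is −22°, so the lug diagonal points at about 13°, which agrees with where the lug is seen. Next I'll go above the lug and look once from close by.

Run:
```python
from h import *
psi=np.radians(13.0)
ctrl.gripper_to(1.0,110)
ctrl.move_ptp([0.626,-0.206,0.12],[np.pi,0,psi])
im,k=shot('wrist')
m=cv2.inRange(cv2.cvtColor(im,cv2.COLOR_RGB2HSV),*ORA)
print(rect(im,k,*ORA,0.072,(.626,-.206)))
print('liner',rect(im,k,*YEL,0.044,(.51,-.237)))
d=np.array([np.cos(psi),np.sin(psi)]);n=np.array([-d[1],d[0]])
c=np.array([.511,-.2325])+.118*d
v=im.copy()
for z in(.072,.036):
  P=np.array([pix(k,[*(c+s*.013*d+t*.006*n),z]) for s,t in[(1,1),(1,-1),(-1,-1),(-1,1)]]).astype(int)
  cv2.polylines(v,[P],True,(0,255,255) if z>.05 else (255,0,255),1)
cv2.imwrite('pics/w2.png',v[:,:,::-1])
print(c,ctrl.get_contact_force(),ctrl.get_time_s())
```

```text
[(np.float64(0.003679834716208871), (0.6295170187950134, -0.2049175202846527), (0.03306078910827637, 0.010921169072389603), 13.01082706451416)]
liner [(np.float64(0.01814020015883286), (0.5280594229698181, -0.23871000111103058), (0.12035740166902542, 0.1354890912771225), 67.76594543457031)]
[ 0.62597567 -0.20595578] [ 0.04781097 -0.68752058  0.79818696] 3.7833
```

View pics/w2.png

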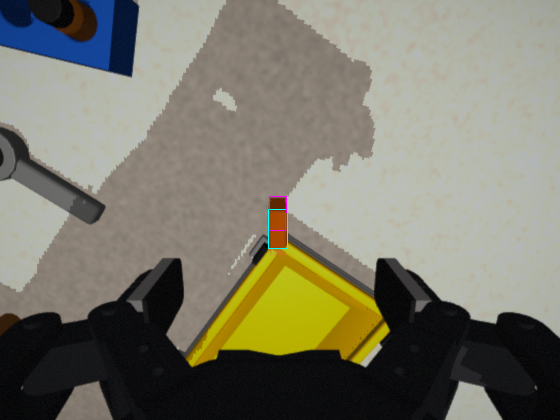

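The predicted lug outline (cyan/magenta, px (278,222)) fits the orange lug exactly, so I'll grip and peel.

```bash
cat >> h.py <<'E'
psi=np.radians(13.0); d=np.array([np.cos(psi),np.sin(psi),0]); C=np.array([.511,-.2325,.016])
FAR=C-.10404*d+[0,0,.02]; R0=R.from_euler('xyz',[np.pi,0,psi]); ax=np.cross(d,[0,0,1])
E
python3 - <<'E'
from h import *
g=C+.118*d; g[2]=.039
print(ctrl.move_straight(g,rate=.08,stop_force=12))
ctrl.gripper_to(0.0,110)
p0=np.array(ctrl.get_tool_pos())
print(p0,g,ctrl.get_finger_gap(),ctrl.get_finger_force(),ctrl.get_contact_force(),ctrl.get_torque())
for a in [1,2,4]:
    Q=R.from_rotvec(ax*np.radians(a)); p=FAR+Q.apply(p0-FAR)
    ctrl.move_straight(p,rate=.02,rot=(Q*R0).as_euler('xyz'))
    print(a,np.round(ctrl.get_contact_force(),1),np.round(ctrl.get_torque(),2),ctrl.get_finger_gap())
im,k=shot('scene'); cv2.imwrite('pics/s3.png',cv2.resize(im[190:330,40:260],None,fx=3.5,fy=3.5)[:,:,::-1])
print(ctrl.get_time_s())
E
```

```text
False
[ 0.62603848 -0.20594669  0.03927106] [ 0.62597567 -0.20595578  0.039     ] 0.12089651749014817 107.17238187789917 [-1.15742328  0.94723384  2.99932393] [ 0.1094025   0.26468325 -0.02047552]
1 [-0.4  0.4  0.1] [ 0.15  0.04 -0.03] 0.12260391866169955
2 [-1.4  1.1  0.5] [0.14 0.06 0.  ] 0.1220111839249221
4 [-0.9  1.9  0.9] [ 0.39  0.   -0.12] 0.1216377883709849
6.9167
```

View pics/s3.png

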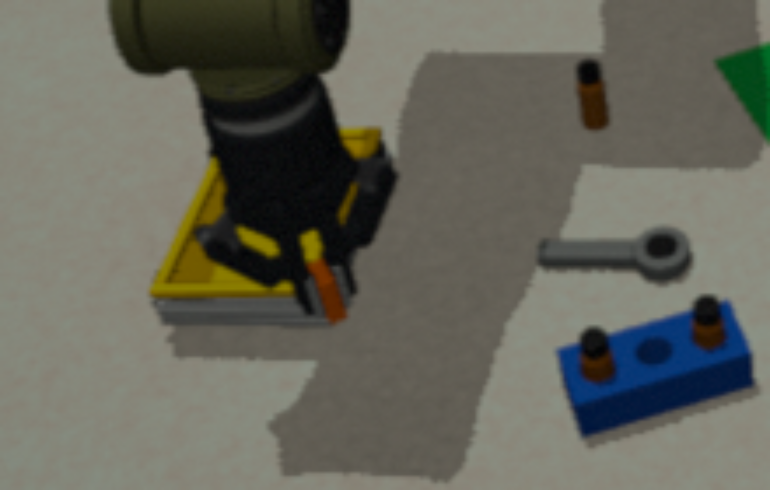

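The crop shows the lug held by the fingers (px (325,290)) and the near rim rising from the steel, with the trays still in place. I'll carry on with the peel, then lift clear.

Run:
```python
from h import *
g=C+.118*d; g[2]=.039
for a in [6,8,10]:
    Q=R.from_rotvec(ax*np.radians(a)); p=FAR+Q.apply(g-FAR)
    ctrl.move_straight(p,rate=.03,rot=(Q*R0).as_euler('xyz'))
    print(a,np.round(ctrl.get_contact_force(),1),np.round(ctrl.get_torque(),2))
im,k=shot('scene'); a1=cv2.resize(im[190:300,60:220],None,fx=2.4,fy=2.4)
p=p+[0,0,.03]; ctrl.move_straight(p,rate=.03); print(np.round(ctrl.get_contact_force(),1))
im,k=shot('scene'); a2=cv2.resize(im[190:300,60:220],None,fx=2.4,fy=2.4)
p=p+[0,0,.12]; ctrl.move_straight(p,rate=.1)
im,k=shot('scene'); a3=cv2.resize(im[190:300,60:220],None,fx=2.4,fy=2.4)
a4=cv2.resize(im[100:300,20:310],(384,264))
cv2.imwrite('pics/s4.png',np.vstack([np.hstack([a1,a2]),np.hstack([a3,a4])])[:,:,::-1])
print(ctrl.get_finger_gap(),np.round(ctrl.get_torque(),2),np.round(ctrl.get_contact_force(),1),ctrl.get_tool_pos(),ctrl.get_time_s())
```

```text
6 [0.9 0.5 0.7] [ 0.16 -0.13 -0.13]
8 [ 1.5  1.8 -1. ] [ 0.27 -0.32 -0.1 ]
10 [ 2.5  1.7 -0.8] [ 0.25 -0.22 -0.18]
[0.4 0.4 0.2]
0.12269102645322169 [-0.05  0.04 -0.  ] [ 0.5  0.1 -1.1] [ 0.62201096 -0.20675877  0.22673699] 10.7833
```

View pics/s4.png

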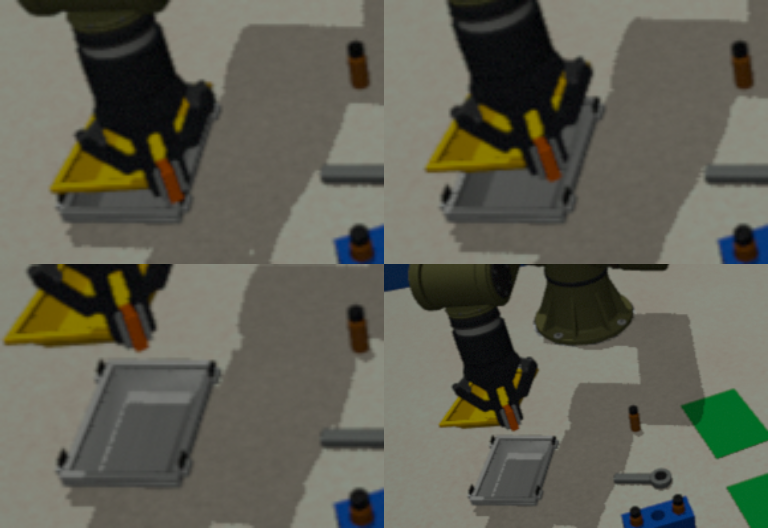

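The liner came free with the far corner last, and the trays are where they were (third panel, px (135,420)). Now I'll carry it level to a point above the mat.

```bash
cat >> h.py <<'E'
MAT=np.array([.505,.193]); LY=np.radians(5.6); F=LY+np.radians(35.1)
def hold(extra=0.,z=.125,dxy=(0,0)):   # extra: lug-up pitch to compensate slip (deg)
    df=np.array([np.cos(F),np.sin(F),0]); p=np.array([*(MAT+dxy),0])+.118*df; p[2]=z
    rot=(R.from_rotvec(np.cross(df,[0,0,1])*np.radians(extra))*R.from_euler('xyz',[np.pi,0,F])).as_euler('xyz')
    return p,rot
E
python3 - <<'E'
from h import *
p=np.array(ctrl.get_tool_pos()); ctrl.move_straight(p,rot=R0.as_euler('xyz'),rate=.1)
q,r=hold(z=p[2]); ctrl.move_straight(q,rate=.15,rot=r)
q,r=hold(); ctrl.move_straight(q,rate=.08); ctrl.wait(.5)
v=[]
for n in('scene','top','wrist'):
    im,k=shot(n)
    print(n,rect(im,k,*YEL,0.130,MAT), find(n,k,'liner'))
    if n!='wrist':
        lo=im.copy()
        for z0 in (.122,.130):
          pts=[[*(MAT+R.from_euler('z',LY).as_matrix()[:2,:2]@np.array([sx*.085,sy*.06])),z0] for sx,sy in[(1,1),(1,-1),(-1,-1),(-1,1)]]
          P=np.array([pix(k,x) for x in pts]); O=P.mean(0).astype(int)
          S=4;x0,y0=O[0]-50,O[1]-55
          if z0==.122: lo=cv2.resize(im[y0:y0+110,x0:x0+100],None,fx=S,fy=S); b=(x0,y0)
          cv2.polylines(lo,[((P-b+.5)*S).astype(int)],True,(255,0,255) if z0==.13 else (0,255,255),1)
        v.append(lo)
cv2.imwrite('pics/f1.png',np.hstack(v)[:,:,::-1]); cv2.imwrite('pics/f2.png',im[:,:,::-1])
print(ctrl.get_tool_pos(),q,ctrl.get_finger_gap(),ctrl.get_time_s())
E
```

```text
scene [(np.float64(0.0054115180422296735), (0.5103558897972107, 0.19222606718540192), (0.17492228746414185, 0.12251876294612885), 5.455028533935547)] []
top [(np.float64(0.06085744545275691), (0.5525974035263062, 0.1550775021314621), (0.07992435991764069, 0.03321618586778641), 6.65765380859375)] [(0.72, array([0.5675, 0.1504, 0.1283]), array([274., 200.]))]
wrist [(np.float64(0.0773702375048905), (0.5633265376091003, 0.2438347190618515), (0.016995441168546677, 0.0206901878118515), 40.7411003112793), (np.float64(0.13359097185574964), (0.606126070022583, 0.28029298782348633), (0.0013794475235044956, 0.011060401797294617), 33.169986724853516)] [(0.64, array([0.597 , 0.2686, 0.1539]), array([287., 290.]))]
[0.59446126 0.26992858 0.12498924] [0.59445985 0.26994761 0.125     ] 0.11760933147781391 16.6667
```

View pics/f1.png

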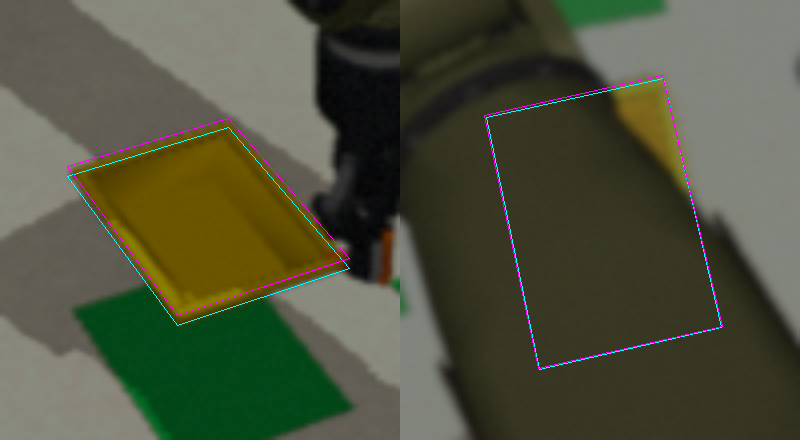

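View pics/f2.png

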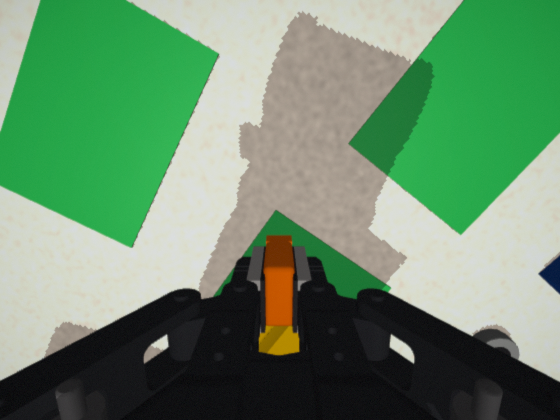

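The liner matches the predicted outline at all four rim corners in the scene view (px (70,170), (229,122), (348,262), (178,318)). It is level, centred over the right mat, and still held firmly by the lug. I'll hand in.

```bash
python3 -c "
from h import *
print(abs(np.array(ctrl.get_qvel())).max()); print(ctrl.close_job())"
```

```text
0.0018061619047426399
the job is handed in; nothing more can be done
None
```

I peeled the liner off lug corner first with the steel trays staying put, and handed the job in with it held by the lug, level, open side up and still, about 10 cm above the centre of the nearest green mat.

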